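# Turn the ball dish's spout to the cup of balls

### The job

The handled dish holds one loose wooden ball, and of the two cups beside it one already holds such a ball and the other a square offcut. Lift the dish by its handle straight up off its cork mat, a few centimetres clear, and only then turn it in place, about a quarter turn left or right, until its pouring spout points at the cup that holds the ball. Keep the dish level and its ball resting in the middle without touching the ball, leave everything else alone, and finish still holding the dish level and at rest above the mat, not put down.

Things in the scene. Friction and masses are not known exactly. Their poses are not given: they have to be found in the camera images.
- dish: round steel dish, 128 mm across, rim 26 mm high, 0.3 kg, standing on the cork mat, with an arch handle over it along its y (thin posts at y = +-62 mm). Origin: centre of its underside; +x points out through the pouring spout (38 mm wide lip, its end 87 mm from the axis), +z up. Inside a shallow 12 degree cone, lowest at the centre. At the start the spout faces roughly away from the robot
- dish_grip (a point): centre of the level wooden grip on top of the dish's arch handle: 16 mm thick in x, 60 mm long in y, 18 mm high; on the dish's axis, 95 mm above its underside; axes as the dish's (close the fingers along x)
- dish_seat (a point): lowest point of the dish's hollow, on its axis, 6 mm above the underside
- ball: the loose wooden ball in the dish, 28 mm in diameter, 25 g; its origin is a point on its surface that turns with it: use ball_center
- ball_center (a point): centre of the loose wooden ball, 28 mm in diameter, 25 g, that lies in the middle of the dish; at rest its centre is 14 mm above dish_seat. It rolls easily
- mat: flat round cork mat, 124 mm across, 6 mm thick, fixed; origin: centre of its underside; its x axis points as the dish's spout does at the start
- cup_1: open steel cup, 72 mm across the mouth, 30 mm high, about 170 mm to the left (+y) of the mat; origin: centre of its underside
- cup_2: the other cup, equal to cup_1, about 170 mm to the right (-y) of the mat; origin: centre of its underside
- sample_ball_center (a point): centre of the second wooden ball, 28 mm, equal to the one in the dish; it lies in one of the two cups, on some starts the left, on others the right, in the middle of that cup
- offcut: wooden offcut of square bar, 30 x 14 x 14 mm, lying in the cup that the second ball is not in; origin: centre of its underside
- tape_measure: pocket tape measure, 33 x 86 x 65 mm, standing on the table to the right; bystander; origin: centre of its underside
- sanding_block: wooden sanding block, 55 x 97 x 27 mm, lying on the table beyond and to the left of the dish; bystander; origin: centre of its underside
- pin_tin: small blue tin, 57 x 81 x 29 mm, on the table beyond the dish; bystander; origin: centre of its underside
There are look-alikes about, which are no part of the job. What is shaped like the dish but orange is not meant.

How it is judged:
By the outcome, as a careful person would: the job done as asked, in the order asked, and still so for the second after the job is handed in, while the arm keeps its last pose, push and grip.
It also fails if it takes over 38 s, if anything falls off the work surface, if the arm or the gripper's body presses on something with over 40 N, if the wrist force passes 120 N, or if a joint passes its speed limit or range.

### The arm

A 6-joint arm with a two-finger parallel gripper is mounted at the origin on a cart in front of the work surface, level with it; the furniture and walls round the work are solid. World frame = base frame: x ahead of the robot, y to its left, z up, the work surface at z = 0. Lengths are in m, angles in rad, forces in N, time in s.
With the tool pointing down it reaches from about 0.2 to 0.875 m from the base axis. Payload 3.4 kg.
Tool frame: the origin (TCP) lies between the finger pads; the fingertips stand 25 mm ahead of it and the grasp point (between the pads) lies 6 mm ahead of it (r.nose_length is the z of the fingertips in the tool frame, in m); z points along the fingers, y is the line along which they close (so a half turn about z gives the same grasp; the last joint's range is limited). The gripper opens to 94 mm and grips with 3 to 60 N. Pads are 16 mm wide; open, the fingers measure 119 mm over their backs; the gripper's body (75 mm by 177 mm) begins 78 mm behind the grasp point.
Start: joints at [-1.45, 0.276, 1.505, -0, 1.361, -0.121], TCP at [0.138, -0.558, 0.206] pointing down, gripper open.
Joint ranges: [-2.89, 2.89], [-0.75, 2.08], [0.22, 2.7], [-1.18, 4.32], [0.11, 2.71], [-2.7, 2.7]. Speed limits (rad/s): [2.57, 2.57, 3.14, 3.14, 3.14, 3.14].

### API

Orientations are given as a unit quaternion [w, x, y, z].
In Python, from plant import r, gripper_to, inverse_kinematics, vision, models, telemetry gives the robot as it stands. Calls block until the motion is done:
- r.move_to(position, orientation): joint-space move of the TCP to a pose.
- r.move_l(position, rot=None, vel=0.15, guard=None): straight line of the TCP; rot=None keeps the orientation; vel is the mean speed in m/s. With guard (N) it stops when the force on the tool has changed by that much, and returns True; else False.
- r.movej(angles): joint-space move.
- gripper_to(opening, f_grip=None): finger opening in m; f_grip is the grip in N (None keeps the last); returns when the fingers have stopped.
- r.hold(seconds).
- inverse_kinematics(position, orientation): joint angles nearest the present ones, or None.
- vision.snapshot(name): name is "side" or "top" or "wrist"; returns the picture (480x640x3 uint8, red, green, blue); there is no depth.
- vision.get_calibration(name): a dict with "fx", "fy", "cx", "cy" (pixels), "position" and "orientation" of the camera in the world. Camera axes: x right, y down, z forward; pixel columns grow to the right and rows downward; lengths in m; the calibration is good to about 2 mm. The wrist camera is an equidistant fisheye: a pixel r from the principal point sees the ray r / f radians off the axis. A picture is of the moment at which its call begins: read the wrist's pose just before it. get_calibration takes no time and is no camera call; for the wrist camera it gives the pose at the moment of the call.
A pose or a line that the arm cannot do raises r.PlanningError and nothing moves.
- r.sign_off(): hands the job in; it is judged then, once.
Trained networks look in the newest picture that a camera, given by its name, has taken for a name from the list of things; names that differ only in an ending like _2 or _b are one class to them, and where a whole thing is asked for, a point or a joint stands for the part that bears it (a point fixed in the world has none). Each returns a list of dicts, best first, with "score" (0 to 1); they miss things now and then, are a little off and sometimes report something else, mostly with a low value. They report only what shows in the picture. A call takes as long as a camera call. They do not tell look-alikes from the thing itself.
- models.boxes_of(thing, camera): "at" ([x, y, z] in m, in world coordinates, good to about 4 mm: the middle of the surface that is visible of it).
- models.regions_of(thing, camera): "pixels" (480x640 bool, what is visible of it).
- models.mark_of(thing, camera): "at" ([x, y, z] in m, in world coordinates, good to about 4 mm: a listed point, or the origin of a listed thing).
Readings, each from a call of its own:
- telemetry.current_t(): time.
- telemetry.current_joints(): joint angles.
- telemetry.current_dq(): joint speeds.
- telemetry.current_joint_efforts(): joint torques, N m.
- telemetry.current_ee_pos(): TCP position.
- telemetry.current_tool_rot(): TCP orientation.
- telemetry.current_wrist_force(): force on the tool from outside, world axes, zero at the start.
- telemetry.current_torque(): the same for the moment, N m.
- telemetry.current_opening(): finger opening in m.
- telemetry.current_finger_force(): force on a finger pad.
Only numpy, scipy, OpenCV 4.12 (cv2) and the standard library are available. Lean on these libraries where they do the work, as an engineer would, in place of code of your own. Each camera call takes 0.05 s, during which the arm holds its last target. There are 200 camera calls.

## Working session

There is one attempt and no reset: what is moved stays moved. The work goes in short steps, each a Python script; the robot and the scene stay as the last script left them, time stands still between calls to the robot, and variables do not carry over. Pictures are saved under pics/ and viewed, at most 10 in all, crops included, and the job is handed in when it is done.

```bash
mkdir -p pics; ls
python3 - <<'E'
from plant import *
import cv2,numpy as np
from plant import r, vision, models, telemetry
ims={}
for c in ("top","side"):
    im=vision.snapshot(c); ims[c]=im; cv2.imwrite(f"pics/{c}0.png",im[:,:,::-1])
    for n in ("dish","dish_grip","ball_center","sample_ball_center","offcut","cup_1","mat"):
        print(c,n,[(round(d["score"],2),np.round(d["at"],3).tolist()) for d in models.mark_of(n,c)])
    k=vision.get_calibration(c); print(k)
print(telemetry.current_t(), telemetry.current_tool_rot())
E
```

```text
pics
top dish [(0.93, [0.47, 0.013, 0.005]), (0.75, [0.48, 0.372, -0.001])]
top dish_grip [(0.79, [0.482, 0.372, 0.095]), (0.57, [0.47, 0.007, 0.104])]
top ball_center [(0.56, [0.474, 0.008, 0.024])]
top sample_ball_center [(0.6, [0.473, 0.009, 0.006]), (0.53, [0.478, 0.175, 0.013]), (0.42, [0.664, 0.213, 0.001])]
top offcut [(0.54, [0.456, -0.157, 0.004])]
top cup_1 [(0.91, [0.453, -0.155, -0.001]), (0.58, [0.478, 0.175, -0.001])]
top mat []
{'fx': 493.3248928778736, 'fy': 493.3248928778736, 'cx': 320.5143532869137, 'cy': 244.6902504560941, 'position': array([0.39774503, 0.0072169 , 1.17778959]), 'orientation': array([ 0.04996458, -0.69613443,  0.71493827, -0.04199603])}
side dish [(0.8, [0.474, 0.01, 0.005])]
side dish_grip [(0.68, [0.475, 0.012, 0.102]), (0.65, [0.48, 0.368, 0.097])]
side ball_center [(0.49, [0.474, 0.002, 0.026])]
side sample_ball_center [(0.53, [0.478, 0.177, 0.022])]
side offcut [(0.59, [0.461, -0.159, 0.005])]
side cup_1 [(0.86, [0.454, -0.155, 0.005]), (0.69, [0.479, 0.175, -0.002])]
side mat []
{'fx': 606.8395499585354, 'fy': 606.8395499585354, 'cx': 322.2697329186865, 'cy': 241.1695701104697, 'position': array([-0.02471109,  1.06468754,  0.83625877]), 'orientation': array([ 0.11590664, -0.23742374,  0.8459667 , -0.46318026])}
0.8 [ 6.76064335e-05  9.92701376e-01  1.20598395e-01 -4.92422237e-06]
```

View both.

View pics/top0.png

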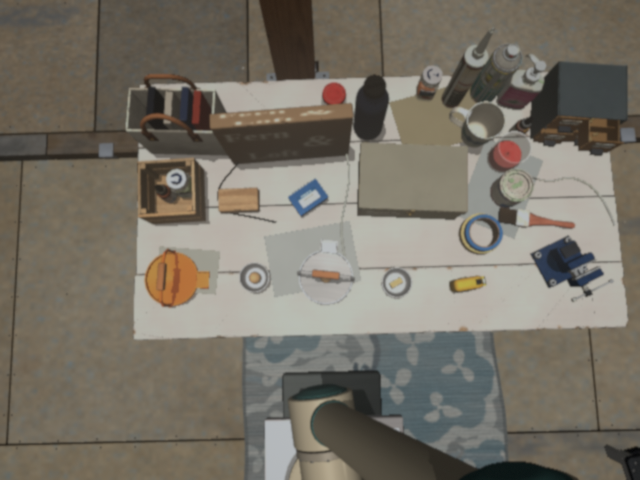

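View pics/side0.png

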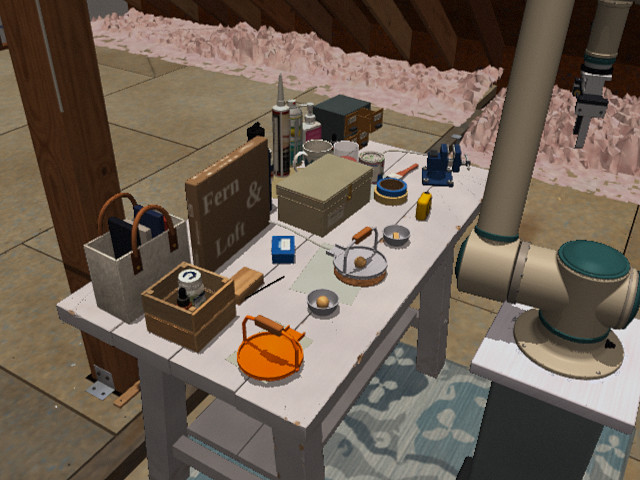

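```bash
cat > h.py <<'E'
import numpy as np, cv2
from scipy.spatial.transform import Rotation as R
from plant import r, gripper_to, inverse_kinematics, vision, models, telemetry
def quat(yaw):  # tool down, tool y along world angle yaw
    y=np.array([np.cos(yaw),np.sin(yaw),0]); z=np.array([0,0,-1.])
    q=R.from_matrix(np.c_[np.cross(y,z),y,z]).as_quat(); return q[[3,0,1,2]]
E
python3 - <<'E'
from h import *
a=cv2.imread("pics/top0.png")[225:315,230:420]; b=cv2.imread("pics/side0.png")[210:330,290:430]
a=cv2.resize(a,(760,360),interpolation=cv2.INTER_CUBIC)
cv2.imwrite("pics/crop.png",cv2.resize(np.vstack([cv2.resize(a,(560,266)),cv2.resize(b,(560,480))])[:,:],(450,600)))
for yaw in (0,np.pi):
    for d in (0,np.pi/2): 
        s=inverse_kinematics([.472,.01,.15],quat(yaw+d)); print(yaw,d,None if s is None else s.round(2) if hasattr(s,'round') else s)
E
```

```text
0 0 [-0.13  0.16  1.8  -0.    1.17 -0.13]
0 1.5707963267948966 [-0.13  0.16  1.8  -0.    1.17 -1.7 ]
3.141592653589793 0 None
3.141592653589793 1.5707963267948966 [-0.13  0.16  1.8  -0.    1.17  1.44]
```

View pics/crop.png

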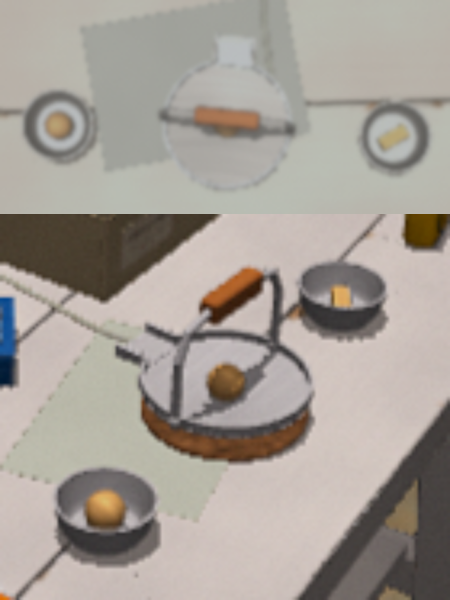

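The crop confirms it. The steel dish (top 326,275, side 360,260) is the one meant, because the look-alike at top (175,278) is orange. The ball is in the left cup (top 254,278, side 322,302) and the offcut is in the right cup (top 396,283), so I turn left. Next I measure from two wrist positions.

Run:
```python
from h import *
p=lambda n,c:print(c,n,[(round(d["score"],2),np.round(d["at"],3).tolist()) for d in models.mark_of(n,c)][:3])
def shot(tag):
    k=vision.get_calibration("wrist"); im=vision.snapshot("wrist"); cv2.imwrite(f"pics/w{tag}.png",im[:,:,::-1])
    d={}
    for n in ("dish_grip","dish"):
        m=[x["pixels"] for x in models.regions_of(n,"wrist")[:3]]
        d[n]=np.array(m)
        for x in m: print(tag,n,x.sum(),np.argwhere(x).mean(0).round(1)[::-1])
    for n in ("dish_grip","dish","cup_1"): p(n,"wrist")
    np.savez(f"w{tag}.npz",**d,**k)
r.move_to([.44,-.03,.30],quat(0.)); shot("a")
r.move_l([.48,.05,.30],vel=.2); shot("b")
print(telemetry.current_t(), vision.get_calibration("wrist"))
```

```text
a dish_grip 8954 [351.5 178.2]
a dish 9124 [351.5 178.2]
wrist dish_grip [(0.74, [0.474, 0.012, 0.1])]
wrist dish [(0.59, [0.477, 0.012, 0.007])]
wrist cup_1 [(0.65, [0.455, -0.157, -0.003]), (0.64, [0.476, 0.175, -0.003])]
b dish_grip 8526 [319.2 241.6]
b dish_grip 1019 [318.   11.4]
b dish 8522 [319.6 241.8]
b dish 1043 [317.9  11.3]
wrist dish_grip []
wrist dish [(0.61, [0.476, 0.011, 0.005])]
wrist cup_1 [(0.9, [0.479, 0.179, -0.003]), (0.57, [0.454, -0.158, -0.002])]
4.2 {'fx': 371.64829954431775, 'fy': 371.64829954431775, 'cx': 319.9259240575086, 'cy': 241.9483930802654, 'position': array([0.47952132, 0.11572379, 0.47909779]), 'orientation': array([ 1.16425130e-01,  9.93199388e-01, -4.03614855e-04, -3.19831387e-05])}
```

View pics/wa.png

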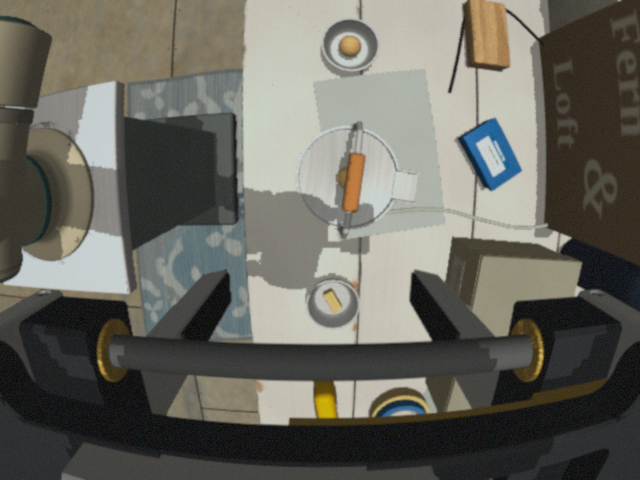

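View pics/wb.png

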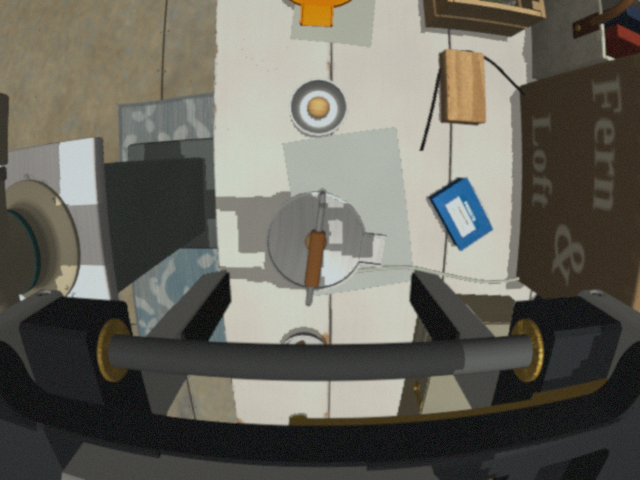

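Both wrist views show the steel dish alone, with its grip at a(354,182) and b(314,259). The spout is at a(405,186) and b(374,247), pointing a few degrees right of +x. The ball shows beside the grip, the left cup holds the ball, and the right cup holds the offcut. Now I triangulate.

```bash
cat > tri.py <<'E'
from h import *
def ray(k,uv):
    d=(np.atleast_2d(uv)-[k["cx"],k["cy"]])/k["fx"]; t=np.linalg.norm(d,axis=1,keepdims=True)
    v=np.c_[d/t*np.sin(t),np.cos(t)]
    return R.from_quat(k["orientation"][[1,2,3,0]]).apply(v)
def tri(ks,uvs):
    A=np.zeros((3,3));b=np.zeros(3)
    for k,uv in zip(ks,uvs):
        P=np.eye(3)-np.outer(*2*[ray(k,uv)[0]]);A+=P;b+=P@k["position"]
    return np.linalg.solve(A,b)
E
python3 - <<'E'
from tri import *
ks=[];C=[];E=[];D=[]
for t in "ab":
    k=np.load(f"w{t}.npz");ks.append(k);im=cv2.imread(f"pics/w{t}.png")
    m=cv2.dilate(k["dish"][0].astype(np.uint8),np.ones((5,5)))
    h=cv2.cvtColor(im,cv2.COLOR_BGR2HSV); s=((h[...,1]>165)&(h[...,0]<14)&(m>0)).astype(np.uint8)
    s=cv2.morphologyEx(s,cv2.MORPH_OPEN,np.ones((5,5),np.uint8))
    n,l,st,ce=cv2.connectedComponentsWithStats(s); i=1+np.argmax(st[1:,4])
    rc=cv2.minAreaRect(np.argwhere(l==i)[:,::-1].astype(np.float32)); print(t,st[1:,4],rc)
    bp=cv2.boxPoints(rc); bp=bp[np.argsort(bp[:,1])]; C.append(rc[0]);E.append((bp[:2].mean(0),bp[2:].mean(0)))
print("centre",tri(ks,C)); e=[tri(ks,[E[0][j],E[1][j]]) for j in (0,1)]; print("ends",*e); d=e[0]-e[1]
print("len",np.linalg.norm(d),"handle yaw-90 deg",np.degrees(np.arctan2(-d[0],d[1])))
# spout tip & centre by intersecting with rim height .032 plane (pixels read by eye), posts likewise
for n,a,b in (("spout",(414.,189),(384,250)),):
    print(n,tri(ks,[a,b]))
for k,u in zip(ks,E):
    # yaw from one view at height .104
    q=[k["position"]+v*(.106-k["position"][2])/v[2] for v in ray(k,np.array(u))]; d=q[0]-q[1]
    print(q,np.degrees(np.arctan2(-d[0],d[1])))
E
```

```text
Traceback (most recent call last):
ValueError: attempt to get argmax of an empty sequence
```

```bash
cat > seg.py <<'E'
from tri import *
ks=[];C=[];E=[]
for t in "ab":
    k=np.load(f"w{t}.npz");ks.append(k);im=cv2.imread(f"pics/w{t}.png")
    m=cv2.dilate(k["dish"][0].astype(np.uint8),np.ones((5,5)))
    h=cv2.cvtColor(im,cv2.COLOR_BGR2HSV)
    u,v=((354,182),(314,259))[t=="b"]; print(h[v,u-6:u+7:3].tolist(), m[v,u])
    s=((h[...,1]>130)&(h[...,0]<16)&(m>0)).astype(np.uint8)
    s=cv2.morphologyEx(s,cv2.MORPH_OPEN,np.ones((5,5),np.uint8))
    n,l,st,ce=cv2.connectedComponentsWithStats(s); i=1+np.argmax(st[1:,4])
    rc=cv2.minAreaRect(np.argwhere(l==i)[:,::-1].astype(np.float32)); print(t,st[1:,4],rc)
    bp=cv2.boxPoints(rc); bp=bp[np.argsort(bp[:,1])]; C.append(rc[0]);E.append((bp[:2].mean(0),bp[2:].mean(0)))
print("centre",tri(ks,C)); e=[tri(ks,[E[0][j],E[1][j]]) for j in (0,1)]; print("ends",*e); d=e[0]-e[1]
print("len",np.linalg.norm(d),"handle yaw-90 deg",np.degrees(np.arctan2(-d[0],d[1])))
print("spout",tri(ks,[(414.,189),(384.,250)]))
for k,u in zip(ks,E):
    q=[k["position"]+v*(.106-k["position"][2])/v[2] for v in ray(k,np.array(u))]; d=q[0]-q[1]
    print(q,np.degrees(np.arctan2(-d[0],d[1])))
E
python3 seg.py
```

```text
[[14, 168, 167], [14, 169, 187], [14, 165, 192], [14, 169, 186], [13, 139, 163]] 1
a [823] ((352.8387451171875, 182.18255615234375), (14.952528953552246, 57.24296569824219), 7.765164852142334)
[[12, 124, 101], [14, 168, 111], [13, 158, 116], [13, 161, 114], [14, 163, 103]] 1
b [625] ((314.87249755859375, 259.04541015625), (13.993887901306152, 52.46497344970703), 6.952957630157471)
centre [0.47345113 0.00845363 0.10344057]
ends [0.47677622 0.03723432 0.10726137] [ 0.46991422 -0.02069643  0.10325173]
len 0.05847338219491996 handle yaw-90 deg -6.755302612886258
spout [ 0.56257162 -0.00621755  0.00830015]
[array([0.47645243, 0.03745116, 0.106     ]), array([ 0.46923507, -0.02005567,  0.106     ])] -7.153470574212052
[array([0.47721122, 0.03674474, 0.106     ]), array([ 0.47043758, -0.0199358 ,  0.106     ])] -6.81484985073455
```

View pics/s1.png

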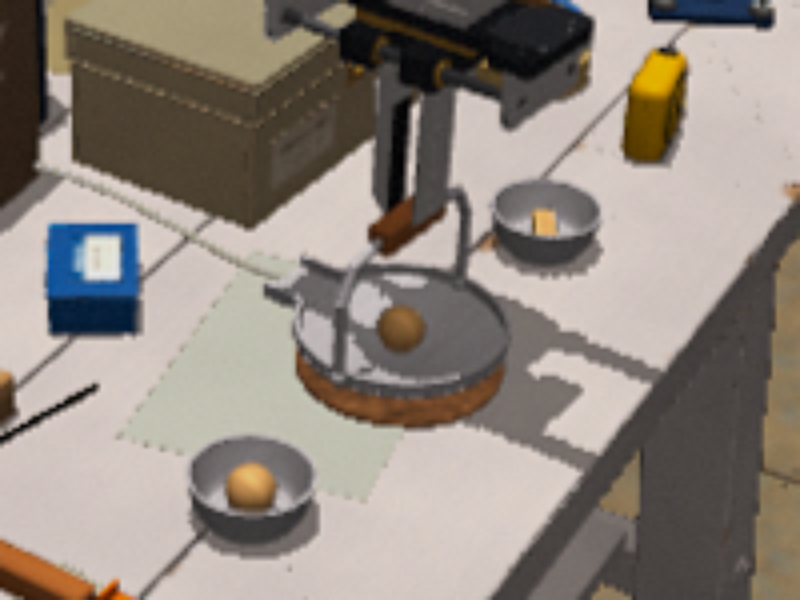

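The fingers hold the grip squarely and the ball sits in the middle of the dish (crop 400,330). Lifting now.

Run:
```python
from h import *
p=np.array(telemetry.current_ee_pos()); x,y=.4745,.0093
r.move_l([x,y,.155],vel=.025); r.hold(.5)
print(telemetry.current_t(),telemetry.current_opening(),telemetry.current_wrist_force(),telemetry.current_ee_pos())
im=vision.snapshot("side"); cv2.imwrite("pics/s2.png",cv2.resize(im[180:330,260:460,::-1],(800,600)))
for n in ("ball_center","dish_seat","dish_grip"): print(n,[(round(d["score"],2),np.round(d["at"],3).tolist()) for d in models.mark_of(n,"side")][:2])
```

```text
10.9417 0.015473993605635446 [ 0.23505568  0.72275822 -2.25338   ] [0.47450023 0.00929158 0.15499911]
ball_center [(0.56, [0.474, 0.008, 0.077]), (0.49, [0.476, 0.009, 0.148])]
dish_seat [(0.97, [0.473, 0.009, 0.064]), (0.82, [0.476, 0.37, 0.003])]
dish_grip [(0.98, [0.482, 0.369, 0.097]), (0.88, [0.477, 0.011, 0.148])]
```

View pics/s2.png

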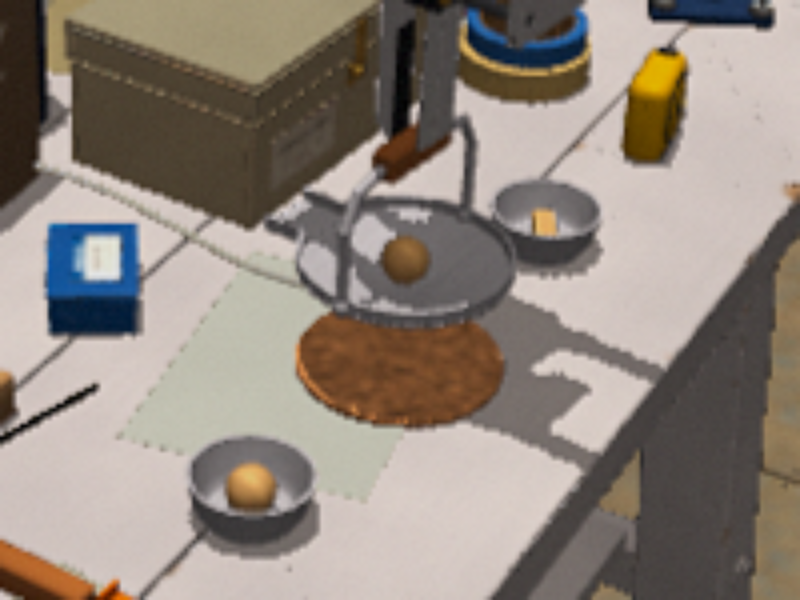

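Run:
```python
from h import *
j=np.array(telemetry.current_joints()); t0=telemetry.current_t()
tot=np.radians(95.6); N=6
for i in range(1,N+1):
    a=j.copy(); a[5]-=tot*i/N; r.movej(a)
    if i==1: print("step",telemetry.current_t()-t0)
r.hold(.8)
T=R.from_quat(np.array(telemetry.current_tool_rot())[[1,2,3,0]]).as_matrix()
print(telemetry.current_t(),telemetry.current_ee_pos(),"yaw",np.degrees(np.arctan2(T[1,1],T[0,1])),T[:,2],telemetry.current_opening())
im=vision.snapshot("side"); a=cv2.resize(im[190:330,260:460,::-1],(571,400))
for c in ("side","top"):
    if c=="top": im=vision.snapshot(c)
    for n in ("ball_center","dish_seat","cup_1"): print(c,n,[(round(d["score"],2),np.round(d["at"],3).tolist()) for d in models.mark_of(n,c)][:3])
b=cv2.resize(im[235:315,220:430,::-1],(571,200)); cv2.imwrite("pics/s3.png",np.vstack([a,b]))
```

```text
step 0.375
14.1917 [0.47448568 0.00928403 0.15498936] yaw 88.5920510346978 [-2.21768600e-05  1.86235529e-05 -1.00000000e+00] 0.015015124191578626
side ball_center [(0.38, [0.474, 0.011, 0.051])]
side dish_seat [(0.71, [0.472, 0.008, 0.064]), (0.71, [0.478, 0.371, 0.006])]
side cup_1 [(0.8, [0.456, -0.158, 0.004]), (0.71, [0.479, 0.173, 0.0]), (0.22, [0.476, 0.007, 0.076])]
top ball_center [(0.54, [0.666, 0.213, 0.002])]
top dish_seat [(0.91, [0.478, 0.366, 0.008]), (0.59, [0.475, 0.008, 0.059])]
top cup_1 [(0.83, [0.477, 0.174, -0.001]), (0.61, [0.452, -0.158, -0.004])]
```

View pics/s3.png

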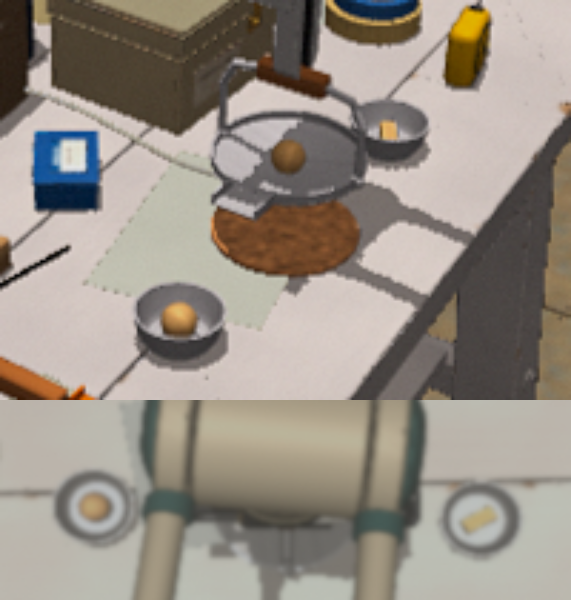

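The dish hangs level above the mat with its ball in the middle (288,157). The spout at (240,200) points at the left cup, which holds the ball (180,320).

```bash
python3 -c "
from h import *
r.hold(1.5); print(telemetry.current_t(), np.abs(telemetry.current_dq()).max()); print(r.sign_off())"
```

```text
16.0917 0.0014868550383795591
the job is handed in; nothing more can be done
None
```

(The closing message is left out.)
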